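# String the napkin rings on the serving rod and put it up under the shelf

## Task

Lift the serving rod up out of its two deep hooks and, holding it by its handle, thread its tip through every napkin ring standing on the table, so that all of them hang on it together and are lifted well clear of the table as one stack. Then bring the loaded rod in under the shelf of the bamboo rack and lay it down in the two notched uprights, neck in the near notch and tip in the far one, with all the rings hanging on it, and let go; leave the mug, bottle, can, bowl and jars where they stand.

Things in the scene. Friction and masses are not known exactly. Their poses are not given: they have to be found in the camera images.
- rod: serving rod, 190 g, in one straight line; x from handle to tip, origin on the axis at the guard's tip-side face. Polished steel rod 10 mm in diameter to x = 190 mm, blunt point to x = 202. Guard: disc 48 mm wide, 6 mm thick (x = -6 to 0), too big for the ring holes. Neck 10 mm in diameter, x = -36 to -6. Wooden handle x = -131 to -36. At the start it lies level in the hooks, at x = 20 and 130 mm
- rod_grip (a point): where to grip the handle from above: on the axis at x = -85 mm of the rod. The handle is a bar 20 mm wide (rod's y) and 22 mm high (z)
- hooks: fixed stand with two deep upturned hooks of 8 mm steel wire at its x = 0, y = -55 and +55 mm. Origin on the table below the middle between them. The rod lies along the stand's y, tip to -y, its axis 144 mm above the table, its origin at y = +75 mm. Two posts and a cross bar (top 183 mm) stand behind, x = 50 to 66 mm; the -x side is open
- hook_tips (a point): midway between the two hook tips, at their top: 182 mm above the table, at x = -20 mm of the stand. The rod's axis must rise above 190 mm before it is drawn away over the tips, towards the stand's -x
- rack: fixed bamboo rack; origin on the table below the middle of two notched uprights at x = 0, y = +102.5 mm (near) and -102.5 mm (far), each 10 mm thick along y, tips 107 mm above the table. Notches 42 mm wide at the top, 12 mm at the floor. Base plank 10 mm thick, x = -40 to 110, y = -125 to 125 mm. Posts: x = 95 (y = -125 and 60) and x = -20, y = -133 mm. Open at -x and at the +y end
- shelf_front (a point): middle of the front edge of the rack's shelf, at its underside, 170 mm above the table (board 12 mm thick). The shelf covers rack x = -35 to 105, y = -140 to +75 mm. The rod goes in below it from the -x side, tip to -y, its axis above 116 mm to clear the upright tips, then down into the notches; handle and gripper stay outside its +y end
- rod_neck (a point): the middle of the rod's neck, on the axis (x = -21 mm in the rod's frame)
- rod_end (a point): point on the rod's axis close to its tip (x = +184 mm in the rod's frame)
- cradle_near (a point): where the rod's axis lies, 79 mm above the table, when its neck rests in the near notch (rack x = 0, y = +102.5 mm): the rod's point x = -21 mm belongs here
- cradle_far (a point): the same in the far notch (rack x = 0, y = -102.5 mm): the rod's point x = +184 mm belongs here
- ring0: Red napkin ring, 58 mm across, 32 mm thick, upright on a flat dark metal foot 46 mm wide; 61 mm high. Round hole 38 mm in diameter right through. Origin at the hole's centre, 32 mm above the foot's underside; x axis along the hole (either way round), z up. 45 g, most of it in the metal foot: hangs foot down. Slides easily on the rod (friction about 0.2). May be absent
- ring1: Blue napkin ring, 58 mm across, 32 mm thick, upright on a flat dark metal foot 46 mm wide; 61 mm high. Round hole 38 mm in diameter right through. Origin at the hole's centre, 32 mm above the foot's underside; x axis along the hole (either way round), z up. Like the red one. May be absent
- ring2: Green napkin ring, 58 mm across, 32 mm thick, upright on a flat dark metal foot 46 mm wide; 61 mm high. Round hole 38 mm in diameter right through. Origin at the hole's centre, 32 mm above the foot's underside; x axis along the hole (either way round), z up. Like the red one. May be absent
- ring3: Plain wooden napkin ring, 58 mm across, 32 mm thick, upright on a flat dark metal foot 46 mm wide; 61 mm high. Round hole 38 mm in diameter right through. Origin at the hole's centre, 32 mm above the foot's underside; x axis along the hole (either way round), z up. Like the red one. May be absent
- ring4: Yellow napkin ring, 58 mm across, 32 mm thick, upright on a flat dark metal foot 46 mm wide; 61 mm high. Round hole 38 mm in diameter right through. Origin at the hole's centre, 32 mm above the foot's underside; x axis along the hole (either way round), z up. Like the red one. May be absent
- mug: white mug, 76 mm wide, 85 mm high; bystander, origin under its centre
- oil: amber bottle, 60 mm wide, 200 mm high; bystander, origin under its centre
- salt: blue can, 60 mm wide, 110 mm high; bystander, origin under its centre
- paprika: glass jar with a red cap, 50 mm wide, 90 mm high; bystander, origin under its centre
- bowl: blue bowl, 120 mm wide, 50 mm high; bystander, origin under its centre
- spice1: amber spice jar on top of the rack's shelf, 44 mm wide, 75 mm high; bystander, origin under its centre
- spice2: green spice jar on top of the rack's shelf, 44 mm wide, 75 mm high; bystander, origin under its centre

How it is judged:
On the way, in this order (a step that is already met when the one before it is completed fails the run):
1. the rod is off the hooks and clear of the stand (contact force between rod and hooks below 0.1 N and horizontal distance between rod and hooks above 0.15 m and height (world z) of rod above 0.05 m), for 0.2 s.
2. all the rings that are present are threaded on the rod and lifted together, their holes at least 85 mm above the table (x of ring0 in the frame of rod between 0.01 and 0.178 m and y of ring0 in the frame of rod between -0.022 and 0.022 m and z of ring0 in the frame of rod between -0.022 and 0.022 m and height (world z) of each of ring0, ring1, ring2, ring3, ring4 above 0.085 m and x of ring1 in the frame of rod between 0.01 and 0.178 m and y of ring1 in the frame of rod between -0.022 and 0.022 m and z of ring1 in the frame of rod between -0.022 and 0.022 m and x of ring2 in the frame of rod between 0.01 and 0.178 m and y of ring2 in the frame of rod between -0.022 and 0.022 m and z of ring2 in the frame of rod between -0.022 and 0.022 m and x of ring3 in the frame of rod between 0.01 and 0.178 m and y of ring3 in the frame of rod between -0.022 and 0.022 m and z of ring3 in the frame of rod between -0.022 and 0.022 m and x of ring4 in the frame of rod between 0.01 and 0.178 m and y of ring4 in the frame of rod between -0.022 and 0.022 m and z of ring4 in the frame of rod between -0.022 and 0.022 m), for 0.3 s.
At the end, for the whole second after the job is handed in: the rod lies at rest in both notches (its neck and its tip point each within 18 mm of their places), and every ring present hangs on it between guard and far notch, its hole around the rod, clear of the table, at rest (distance between rod_neck and cradle_near below 0.018 m and distance between rod_end and cradle_far below 0.018 m and linear speed of rod below 0.05 m/s and x of ring0 in the frame of rod between 0.01 and 0.178 m and y of ring0 in the frame of rod between -0.022 and 0.022 m and z of ring0 in the frame of rod between -0.022 and 0.022 m and height (world z) of each of ring0, ring1, ring2, ring3, ring4 above 0.045 m and linear speed of each of ring0, ring1, ring2, ring3, ring4 below 0.1 m/s and x of ring1 in the frame of rod between 0.01 and 0.178 m and y of ring1 in the frame of rod between -0.022 and 0.022 m and z of ring1 in the frame of rod between -0.022 and 0.022 m and x of ring2 in the frame of rod between 0.01 and 0.178 m and y of ring2 in the frame of rod between -0.022 and 0.022 m and z of ring2 in the frame of rod between -0.022 and 0.022 m and x of ring3 in the frame of rod between 0.01 and 0.178 m and y of ring3 in the frame of rod between -0.022 and 0.022 m and z of ring3 in the frame of rod between -0.022 and 0.022 m and x of ring4 in the frame of rod between 0.01 and 0.178 m and y of ring4 in the frame of rod between -0.022 and 0.022 m and z of ring4 in the frame of rod between -0.022 and 0.022 m); the robot touches nothing.
It fails at once if a bystander (mug, bottle, can, jars, bowl) is moved by more than 25 mm or tipped over (distance of any of mug, oil, salt, paprika, bowl, spice1, spice2 from where it was at the start of the episode above 0.025 m or angle between any of mug, oil, salt, paprika, bowl, spice1, spice2's own z axis and vertical above 0.5 rad).
Of ring0, ring1, ring2, ring3, ring4 only 3 to 5 are there at a start; the rules pass over those that are not, and their reading is None.
At some moment in a run one of ring0, ring1, ring2, ring3, ring4 may be knocked a few centimetres aside while the robot is not near it.
It also fails if it takes over 210 s, if anything falls off the work surface, if the arm or the gripper's body presses on something with over 40 N, if the wrist force passes 120 N, or if a joint passes its speed limit or range.

## Robot

A 6-joint arm with a two-finger parallel gripper is mounted at the origin on the work surface. World frame = base frame: x ahead of the robot, y to its left, z up, the work surface at z = 0. Lengths are in m, angles in rad, forces in N, time in s.
With the tool pointing down it reaches from about 0.3 to 0.875 m from the base axis. Payload 6.4 kg.
Tool frame: the origin (TCP) lies midway between the tips of the shut fingers; the grasp point (between the pads) lies 19 mm behind it; x points along the fingers, y is the direction in which the jaws open and shut, and the axes are right-handed (so a half turn about x gives the same grasp; the last joint's range is limited). The gripper opens to 85 mm and grips with 20 to 120 N. Pads are 22 mm wide; open, the fingers measure 114 mm over their backs; the gripper's body (76 mm by 85 mm) begins 54 mm behind the grasp point. The pads swing forward as they close: fully open they stand 13 mm farther back than shut.
Start: joints at [-1.528, 0.181, 1.607, -0, 1.354, -0.206], TCP at [0.142, -0.557, 0.231] pointing down, gripper open.
Joint ranges: [-2.99, 2.99], [-0.89, 2.07], [0.3, 2.58], [-1.14, 4.28], [0, 2.63], [-3.12, 3.12]. Speed limits (rad/s): [2.57, 2.57, 3.01, 3.14, 3.14, 3.14].

## Interface

Orientations are given as a unit quaternion [w, x, y, z].
In Python, from bench import ctrl gives the robot as it stands.
- The arm moves only by the tool step_arm, never from a script. Its argument "motion" is a list of rows, each a list of 7 numbers: the shift along the tool's x, y, z in mm, then the turn, a rotation vector about the tool's x, y, z in degrees, then the closure in counts, from 0 (fully open) to 255 (shut). In form: [[tx, ty, tz, rx, ry, rz, hand], ...]. A call has 1 to 10 rows; each row is the pose to reach, as a shift and turn from the pose commanded when the call began, along the tool's axes at that moment; what a row does not reach only later rows make up. A row lasts 1/8 s, in which the tool goes at most 62.5 mm and 10.7 degrees, less where a joint would pass 70% of its speed; a pose out of reach is approached as far as the arm can. A call with a gripper value outside its range is refused whole. The fingers move at their own pace and stop on an object; the grip force is fixed at half the most. Time passes only in rows, so rows that repeat a pose let the fingers close. It gives the time, the measured TCP pose, the force and the opening at its end, in the units of the state.
- ctrl.get_obs(): the state, without advancing time (a new reading comes with each control period).
- ctrl.camera(name): name is "scene" or "top" or "wrist"; returns (picture, depth): 384x512x3 uint8, red, green, blue; 384x512 float32, m along the optical axis (not along the pixel's ray), 0 where there is no reading.
- ctrl.camera_info(name): a dict with "fx", "fy", "cx", "cy" (pixels), "T" (4x4, takes a point from camera to world coordinates); the wrist camera has in their place "hand_eye" (4x4, takes a point from camera to tool coordinates, whose origin is the TCP and whose axes are the tool frame's). Camera axes: x right, y down, z forward; pixel columns grow to the right and rows downward; lengths in m; the calibration is good to about 2 mm. The wrist camera is an equidistant fisheye: a pixel r from the principal point sees the ray r / f radians off the axis. A picture is of the moment at which its call begins: read the wrist's pose just before it. camera_info takes no time and is no camera call.
- ctrl.hand_in(): hands the job in, once; it reports no verdict.
The state is a dict: "time_s": time; "q": joint angles; "dq": joint speeds; "joint_efforts": joint torques, N m; "eef_pos": TCP position; "eef_rot": TCP orientation; "wrist_force": force on the tool from outside, world axes, zero at the start; "torque": the same for the moment, N m; "opening": opening from 0.0 (shut) to 1.0 (fully open).
Only numpy, scipy, OpenCV 4.12 (cv2) and the standard library are available. Lean on these libraries where they do the work, as an engineer would, in place of code of your own. Each camera call takes 0.05 s, during which the arm holds its last target. There are 200 camera calls.

## Working session

There is one attempt and no reset: what is moved stays moved. The work goes in short steps, Python scripts to look and compute and a tool call to move; the robot and the scene stay as the last step left them, time stands still between calls to the robot, and variables do not carry over. Pictures are saved under pics/ and viewed, about 12 in all and at most 16, crops included, and the job is handed in when it is done.

Besides the shell and the picture viewer there is one more tool, called as name(argument=value, ...), one argument or row to a line, values as JSON. step_arm: Moves the arm, as the interface text tells. Its arguments: {"type":"object","properties":{"motion":{"type":"array","items":{"type":"array","items":{"type":"number"}}}},"required":["motion"]}

```bash
ls; mkdir -p pics; cat > h.py <<'E'
import numpy as np, cv2
from bench import ctrl
from scipy.spatial.transform import Rotation as R
def Rq(q): return R.from_quat([q[1],q[2],q[3],q[0]])
def snap(n,f):
    o=ctrl.get_obs(); p,d=ctrl.camera(n); cv2.imwrite(f'pics/{f}.png',cv2.cvtColor(p,cv2.COLOR_RGB2BGR)); np.savez(f'pics/{f}.npz',p=p,d=d,pos=o['eef_pos'],rot=o['eef_rot']); return p,d
def cloud(n,d):
    i=ctrl.camera_info(n); v,u=np.mgrid[:384,:512]
    P=np.stack([(u-i['cx'])/i['fx']*d,(v-i['cy'])/i['fy']*d,d],-1); T=np.array(i['T']); return P@T[:3,:3].T+T[:3,3]
E
python3 - <<'E'
from h import *
for n in('scene','top'):
    p,d=snap(n,n+'0'); i=ctrl.camera_info(n); print(n,i['fx'],i['cx'],i['cy'],np.round(i['T'],3).tolist())
a=cv2.imread('pics/scene0.png');b=cv2.imread('pics/top0.png')
E
```

```text
pics
scene 472.64341971376035 255.73339233248058 189.1051216439608 [[-0.407, 0.669, -0.622, 1.371], [0.913, 0.313, -0.261, 0.311], [0.02, -0.674, -0.738, 1.1], [0.0, 0.0, 0.0, 1.0]]
top 410.42314730757494 261.83404356012613 194.51315429416357 [[-0.019, -0.98, 0.198, 0.277], [-1.0, 0.024, 0.018, -0.053], [-0.023, -0.197, -0.98, 1.594], [0.0, 0.0, 0.0, 1.0]]
```

View pics/top0.png

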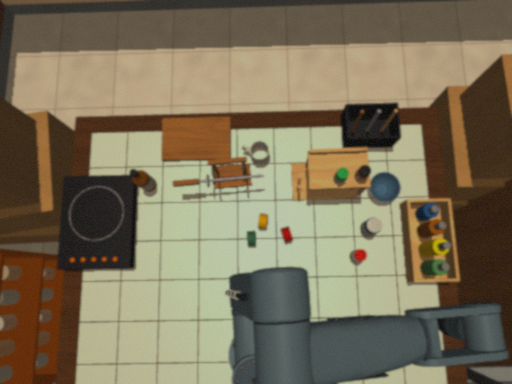

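View pics/scene0.png

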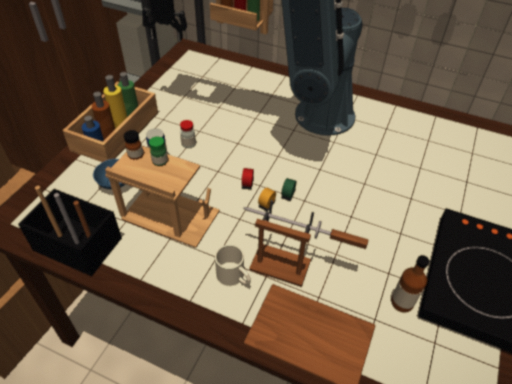

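The top view shows yellow (263,220), green (251,238) and red (286,234) rings. The hooks are around (230,175) with the rod handle at left (185,183), and the rack is around (335,172). There is no blue or wooden ring in either view. I'll measure from the point clouds.

```bash
cat >> h.py <<'E'
HS={'red':((0,8),(172,180)),'yellow':((18,32),),'green':((55,90),),'blue':((100,125),)}
def load(f): z=np.load(f'pics/{f}.npz'); return z['p'],z['d']
E
python3 - <<'E'
from h import *
for n in('top','scene'):
    p,d=load(n+'0'); W=cloud(n,d); hsv=cv2.cvtColor(p,cv2.COLOR_RGB2HSV)
    for c,rs in HS.items():
        m=np.zeros(d.shape,bool)
        for a,b in rs: m|=(hsv[...,0]>=a)&(hsv[...,0]<=b)
        m&=(hsv[...,1]>130)&(hsv[...,2]>60)&(d>0)&(W[...,2]>0.01)&(W[...,2]<.1)&(W[...,0]>.2)&(W[...,0]<.75)&(abs(W[...,1])<.4)
        k,l,s,ce=cv2.connectedComponentsWithStats(m.astype(np.uint8))
        for j in range(1,k):
            if s[j,4]<25: continue
            q=W[l==j]; t=q[q[:,2]>.045]
            print(n,c,s[j,4],ce[j].round(),'min',q.min(0).round(3),'max',q.max(0).round(3),'topmean',t.mean(0).round(3) if len(t) else '')
            if len(t)>8:
                r=cv2.minAreaRect((t[:,:2]*1000).astype(np.float32)); print('   rect',np.round(r[0],1),np.round(r[1],1),round(r[2],1))
    # rod: thin stuff z 0.13..0.16 near hooks
    m=(W[...,2]>.125)&(W[...,2]<.165)&(W[...,0]>.5)&(W[...,0]<.8)&(W[...,1]>-.05)&(W[...,1]<.35)&(d>0)
    q=W[m]; print(n,'rodband',len(q)); np.save(f'pics/rb_{n}.npy',q)
    h=q[q[:,1]>.15]; print(' handle', h.mean(0).round(3),h.min(0).round(3),h.max(0).round(3)) 
    # shelf top
    m=(W[...,2]>.172)&(W[...,2]<.192)&(W[...,0]>.5)&(W[...,0]<.85)&(W[...,1]>-.45)&(W[...,1]<-.05)
    k,l,s,ce=cv2.connectedComponentsWithStats(m.astype(np.uint8)); j=1+s[1:,4].argmax(); q=W[l==j]
    r=cv2.minAreaRect((q[:,:2]*1000).astype(np.float32)); print(n,'shelf',s[j,4],np.round(r[0],1),np.round(r[1],1),round(r[2],1),cv2.boxPoints(r).round().tolist())
    # table z
    m=(abs(W[...,0]-.45)<.03)&(abs(W[...,1]-.25)<.05); print('table',np.median(W[m][:,2]))
a=cv2.imread('pics/top0.png')[130:290,140:420]; cv2.imwrite('pics/topc.png',cv2.resize(a,None,fx=2.85,fy=2.85,interpolation=cv2.INTER_CUBIC))
E
```

```text
top red 96 [286. 234.] min [ 0.409 -0.13   0.036] max [ 0.457 -0.097  0.068] topmean [ 0.434 -0.113  0.057]
   rect [ 434.3 -112.3] [48.  27.7] 16.6
top red 112 [360. 255.] min [ 0.329 -0.393  0.063] max [ 0.367 -0.353  0.099] topmean [ 0.349 -0.373  0.091]
   rect [ 348. -373.] [38.9 40.2] 0.3
top yellow 103 [262. 221.] min [ 0.46  -0.038  0.013] max [ 0.514 -0.011  0.067] topmean [ 0.486 -0.024  0.057]
   rect [488.4 -24.6] [26.6 50.2] 88.1
top rodband 397
 handle [0.622 0.23  0.152] [0.604 0.15  0.132] [0.68  0.299 0.165]
top shelf 1836 [ 649.4 -298.4] [140.3 216.7] 0.6 [[578.0, -191.0], [580.0, -407.0], [721.0, -406.0], [718.0, -189.0]]
table 0.0013228034384846765
scene red 116 [186. 125.] min [ 0.328 -0.397  0.076] max [ 0.373 -0.351  0.095] topmean [ 0.353 -0.371  0.087]
   rect [ 351.1 -374.3] [47.2 40.7] 56.3
scene red 174 [247. 177.] min [ 0.411 -0.126  0.011] max [ 0.469 -0.089  0.065] topmean [ 0.444 -0.108  0.055]
   rect [ 440.7 -109.6] [48.9 29.7] 13.4
scene yellow 127 [266. 195.] min [ 0.466 -0.039  0.036] max [ 0.519 -0.008  0.064] topmean [ 0.496 -0.023  0.055]
   rect [492.2 -22.7] [30.5 51.5] 82.6
scene rodband 931
 handle [0.631 0.228 0.148] [0.607 0.15  0.126] [0.695 0.3   0.165]
scene shelf 2306 [ 650.2 -296.5] [144.7 218. ] 0.5 [[577.0, -188.0], [579.0, -406.0], [724.0, -405.0], [722.0, -187.0]]
table -0.0009554817449989317
```

View pics/topc.png

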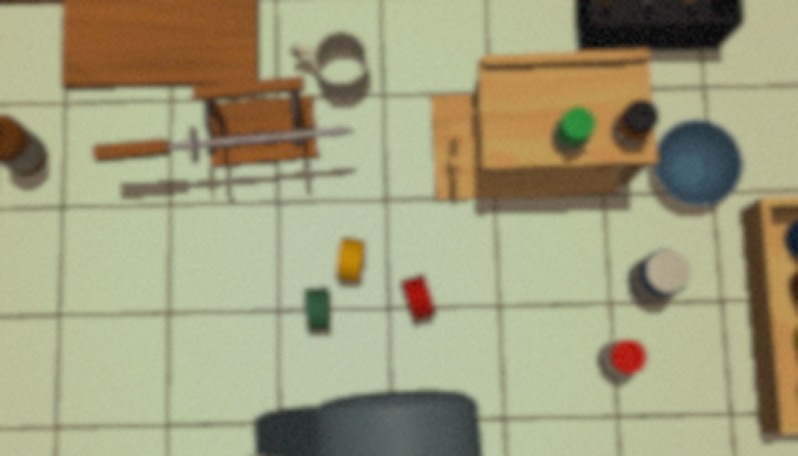

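The crop confirms it: the rod lies nearly along -y with the handle at left, and the three ring holes run roughly along y. The rack is nearly axis-aligned. Now I'll fit the rod line and measure the green ring.

```bash
cat >> h.py <<'E'
def rel(target,Rt=None,o=None):
    "shift mm/turn deg in tool axes from present pose to put TCP at target with rotation Rt"
    o=o or ctrl.get_obs(); R0=Rq(o['eef_rot']); Rt=Rt or R0
    s=R0.inv().apply(np.array(target)-o['eef_pos'])*1000; r=(R0.inv()*Rt).as_rotvec(degrees=True)
    print('rel',s.round(1),r.round(1),'n',int(np.ceil(max(np.linalg.norm(s)/62.5,np.linalg.norm(r)/10.7))))
def pose(yaw,pitch=0,flip=1):
    """tool rotation holding rod whose tip dir is (cos yaw cos p, sin yaw cos p, -sin p) with p=pitch nose-down, deg. rod z up; tool x = -rod z; tool y=flip*rod y"""
    A=R.from_euler('ZY',[yaw,pitch],degrees=True).as_matrix()
    X=-A[:,2];Y=flip*A[:,1]; return R.from_matrix(np.c_[X,Y,np.cross(X,Y)])
E
python3 - <<'E'
from h import *
o=ctrl.get_obs(); print(o['eef_pos'],Rq(o['eef_rot']).as_matrix().round(3).tolist(),o['wrist_force'])
for n in('top','scene'):
    p,d=load(n+'0'); W=cloud(n,d); hsv=cv2.cvtColor(p,cv2.COLOR_RGB2HSV)
    q=np.load(f'pics/rb_{n}.npy'); 
    for a,b in((.175,.215),(.215,.25),(.25,.28),(.09,.13),(.05,.09),(.0,.04)):
        s=q[(q[:,1]>a)&(q[:,1]<b)&(q[:,0]<.66)]; print(n,a,b,len(s),np.median(s,0).round(3) if len(s) else '')
    s=q[q[:,0]<.66]; print('  y ends',s[:,1].min(),s[:,1].max())
    m=(W[...,2]>.03)&(W[...,2]<.075)&(W[...,0]>.39)&(W[...,0]<.53)&(W[...,1]>-.14)&(W[...,1]<.06)
    k,l,s,ce=cv2.connectedComponentsWithStats(m.astype(np.uint8))
    for j in range(1,k):
        if s[j,4]<15: continue
        q=W[l==j]; t=q[q[:,2]>.05]; r=cv2.minAreaRect((t[:,:2]*1000).astype(np.float32)) if len(t)>5 else 0
        print(n,s[j,4],ce[j].round(),np.median(q,0).round(3),r,p[l==j].mean(0).round())
E
```

```text
[ 0.14158704 -0.55676479  0.23048458] [[-0.0, 0.246, -0.969], [0.002, -0.969, -0.246], [-1.0, -0.002, -0.0]] [ 1.03758853 -0.10885468 -0.11558465]
top 0.175 0.215 38 [0.624 0.203 0.149]
top 0.215 0.25 64 [0.62  0.233 0.154]
top 0.25 0.28 51 [0.618 0.265 0.154]
top 0.09 0.13 31 [0.63  0.111 0.148]
top 0.05 0.09 30 [0.632 0.072 0.15 ]
top 0.0 0.04 35 [0.637 0.023 0.148]
  y ends -0.03125766511084169 0.29934367180414734
top 127 [262. 221.] [ 0.488 -0.023  0.056] ((489.9051208496094, -24.312641143798828), (33.572425842285156, 46.45253372192383), 87.43360900878906) [168. 126.  37.]
top 132 [286. 234.] [ 0.434 -0.112  0.056] ((436.187744140625, -111.97592163085938), (47.63928985595703, 31.437271118164062), 17.36651611328125) [141.  54.  44.]
top 125 [251. 238.] [0.421 0.02  0.057] ((422.6645202636719, 19.856891632080078), (30.363309860229492, 45.175323486328125), 88.68614959716797) [68. 94. 70.]
scene 0.175 0.215 100 [0.629 0.199 0.146]
scene 0.215 0.25 147 [0.629 0.233 0.152]
scene 0.25 0.28 132 [0.627 0.265 0.151]
scene 0.09 0.13 59 [0.633 0.11  0.146]
scene 0.05 0.09 59 [0.636 0.071 0.146]
scene 0.0 0.04 57 [0.639 0.02  0.147]
  y ends -0.029944199179853026 0.29983301783084404
scene 169 [247. 176.] [ 0.451 -0.108  0.053] ((438.44317626953125, -111.05042266845703), (44.695404052734375, 31.363414764404297), 17.301115036010742) [150.  43.  36.]
scene 178 [288. 186.] [0.437 0.023 0.052] ((426.83074951171875, 22.80675506591797), (32.39081573486328, 47.03936767578125), 89.4725570678711) [52. 79. 55.]
scene 196 [266. 196.] [ 0.502 -0.022  0.053] ((492.72406005859375, -22.51766586303711), (32.05999755859375, 49.47526168823242), 79.74036407470703) [175. 123.  45.]
```

```bash
python3 - <<'E'
from h import *
rel([.623,.254,.30],pose(-86.3))
E
```

```text
rel [ -68.2 -667.4 -666.2] [-79.4  -0.1   0.1] n 16
```

step_arm(
  motion=[
    [-68, -20, -20, -5, 0, 0, 0],
    [-68, -60, -60, -10, 0, 0, 0],
    [-68, -100, -100, -15, 0, 0, 0],
    [-68, -140, -140, -20, 0, 0, 0],
    [-68, -180, -180, -25, 0, 0, 0],
    [-68, -220, -220, -30, 0, 0, 0],
    [-68, -260, -260, -35, 0, 0, 0],
    [-68, -300, -300, -40, 0, 0, 0],
    [-68, -340, -340, -45, 0, 0, 0],
    [-68, -340, -340, -45, 0, 0, 0],
  ],
)

```text
time_s: 1.35
eef_pos: [0.3885, -0.1406, 0.2991]
eef_rot: [0.352, 0.614, 0.352, -0.613]
wrist_force: [-0.1, -1.1, 1.1]
opening: 0.996
```

```bash
python3 - <<'E'
from h import *
rel([.623,.254,.30],pose(-86.3))
E
```

```text
rel [  -0.5    3.4 -459. ] [-34.   -0.1   0. ] n 8
```

step_arm(
  motion=[
    [0, 0, -50, -4, 0, 0, 0],
    [0, 1, -110, -9, 0, 0, 0],
    [0, 1, -170, -14, 0, 0, 0],
    [0, 2, -230, -19, 0, 0, 0],
    [0, 2, -290, -24, 0, 0, 0],
    [0, 3, -350, -29, 0, 0, 0],
    [0, 3, -410, -34, 0, 0, 0],
    [0, 3, -459, -34, 0, 0, 0],
    [0, 3, -459, -34, 0, 0, 0],
  ],
)

```text
time_s: 2.48
eef_pos: [0.6255, 0.25, 0.297]
eef_rot: [0.514, 0.485, 0.515, -0.486]
wrist_force: [-0.4, -0.2, -0.6]
opening: 0.997
```

```bash
python3 - <<'E'
from h import *
p,d=snap('wrist','w1'); print({k:v for k,v in ctrl.camera_info('wrist').items()})
snap('top','top1')
rel([.623,.254,.126],pose(-86.3))
E
```

```text
{'fx': 297.3186396354542, 'fy': 297.3186396354542, 'cx': 254.35223194214367, 'cy': 187.2420743508817, 'hand_eye': array([[ 2.83392375e-04, -2.91833944e-01,  9.56468959e-01,
        -1.43573303e-01],
       [ 9.99999958e-01,  1.38947759e-04, -2.53895005e-04,
        -6.77127668e-04],
       [-5.88040381e-05,  9.56468990e-01,  2.91833971e-01,
        -7.45015206e-02],
       [ 0.00000000e+00,  0.00000000e+00,  0.00000000e+00,
         1.00000000e+00]])}
rel [172.1  -1.   -6.6] [-0.5  0.1  0.1] n 3
```

View pics/w1.png

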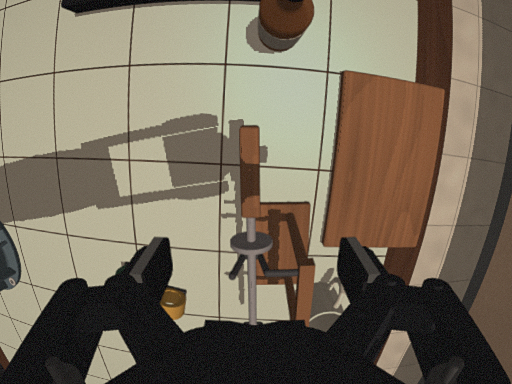

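The wrist view shows the handle from (250,126) to (250,215), the guard at (251,242) and the rod running down to (253,320). I'll project these onto z=0.144.

```bash
cat >> h.py <<'E'
def wray(u,v,f,z):
    i=ctrl.camera_info('wrist'); s=np.load(f'pics/{f}.npz'); a=np.array([u-i['cx'],v-i['cy']]); r=np.linalg.norm(a); t=r/i['fx']
    c=np.r_[a/r*np.sin(t),np.cos(t)]; H=np.array(i['hand_eye']); Q=Rq(s['rot'])
    w=Q.apply(H[:3,:3]@c); o=Q.apply(H[:3,3])+s['pos']; return (o+w*(z-o[2])/w[2])
E
python3 - <<'E'
from h import *
for u,v,z in((250,126,.155),(250,140,.155),(249.5,210,.155),(251,242,.144),(252.5,300,.149),(253,320,.149)): print(u,v,wray(u,v,'w1',z).round(4))
E
```

```text
250 126 [0.6174 0.2983 0.155 ]
250 140 [0.6181 0.2847 0.155 ]
249.5 210 [0.6215 0.2125 0.155 ]
251 242 [0.6253 0.1698 0.144 ]
252.5 300 [0.6313 0.0909 0.149 ]
253 320 [0.6339 0.0569 0.149 ]
```

step_arm(
  motion=[
    [0, -3.5, -5.5, 0, 0, 0, 0],
    [50, -3.5, -5.5, 0, 0, 0, 0],
    [100, -3.5, -5.5, 0, 0, 0, 0],
    [140, -3.5, -5.5, 0, 0, 0, 0],
    [160, -3.5, -5.5, 0, 0, 0, 0],
    [171, -3.5, -5.5, 0, 0, 0, 0],
    [171, -3.5, -5.5, 0, 0, 0, 0],
    [171, -3.5, -5.5, 0, 0, 0, 255],
    [171, -3.5, -5.5, 0, 0, 0, 255],
    [171, -3.5, -5.5, 0, 0, 0, 255],
  ],
)

```text
time_s: 3.82
eef_pos: [0.6212, 0.2544, 0.1291]
eef_rot: [0.514, 0.486, 0.514, -0.485]
wrist_force: [-0.2, 0.5, 0.5]
opening: 0.373
```

step_arm(
  motion=[
    [0, 0, 0, 0, 0, 0, 255],
    [0, 0, 0, 0, 0, 0, 255],
    [0, 0, 0, 0, 0, 0, 255],
    [0, 0, 0, 0, 0, 0, 255],
    [0, 0, 0, 0, 0, 0, 255],
  ],
)

```text
time_s: 4.45
eef_pos: [0.6209, 0.2543, 0.1284]
eef_rot: [0.514, 0.486, 0.514, -0.486]
wrist_force: [-0.7, 1.0, 2.9]
opening: 0.22
```

step_arm(
  motion=[
    [-10, 0, 0, 0, 0, 0, 255],
    [-25, 0, 0, 0, 0, 0, 255],
    [-40, 0, 0, 0, 0, 0, 255],
    [-60, 0, 0, 0, 0, 0, 255],
    [-80, 0, 0, 0, 0, 0, 255],
    [-100, 0, 0, 0, 0, 0, 255],
    [-110, 0, 0, 0, 0, 0, 255],
    [-110, 0, 0, 0, 0, 0, 255],
  ],
)

```text
time_s: 5.45
eef_pos: [0.6213, 0.2543, 0.2395]
eef_rot: [0.514, 0.486, 0.514, -0.485]
wrist_force: [-0.2, -0.7, -1.6]
opening: 0.221
```

```bash
cat >> h.py <<'E'
def rodfit(f):
    "rod line from scene depth near predicted axis; prints axis points and tilt"
    pass
E
python3 - <<'E'
from h import *
snap('scene','s2'); a=cv2.imread('pics/s2.png')[130:330,190:450]; cv2.imwrite('pics/s2c.png',cv2.resize(a,None,fx=3,fy=3,interpolation=cv2.INTER_CUBIC))
p,d=load('s2'); W=cloud('scene',d); m=(W[...,2]>.2)&(W[...,2]<.29)&(abs(W[...,0]-.63)<.05)&(W[...,1]<.3)&(W[...,1]>-.06)
q=W[m]
for y in np.arange(-.04,.3,.03):
    s=q[abs(q[:,1]-y)<.015]; print(round(y,2),len(s),np.median(s,0).round(3) if len(s) else '')
E
```

```text
-0.04 3 [ 0.64  -0.028  0.254]
-0.01 47 [ 0.641 -0.01   0.255]
0.02 49 [0.638 0.019 0.256]
0.05 50 [0.637 0.05  0.255]
0.08 51 [0.635 0.081 0.255]
0.11 51 [0.633 0.111 0.256]
0.14 51 [0.631 0.14  0.255]
0.17 113 [0.631 0.174 0.258]
0.2 80 [0.629 0.207 0.257]
0.23 135 [0.631 0.228 0.261]
0.26 100 [0.638 0.264 0.257]
0.29 128 [0.628 0.287 0.262]
```

View pics/s2c.png

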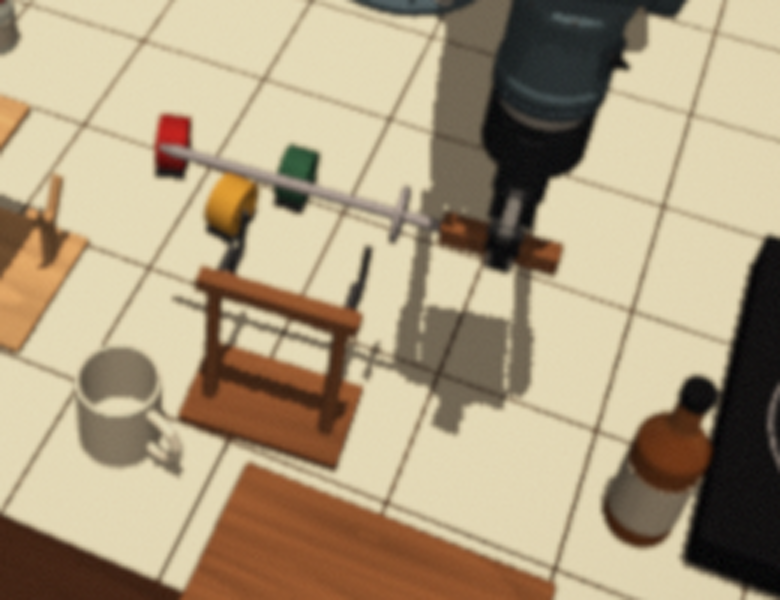

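The rod is held level and clear of the hooks. The crop shows the rod at z≈0.255 along its length, with the gripper at about (500,240). Next I draw it away and stage for the green ring.

```bash
cat >> h.py <<'E'
def tcp_for(P,xr,yaw,pitch):
    A=R.from_euler('ZY',[yaw,pitch],degrees=True).as_matrix(); return np.array(P)-A@np.array([xr+.0845,0,.016])
def go(P,xr,yaw,pitch): t=tcp_for(P,xr,yaw,pitch); print('tcp',t.round(4)); rel(t,pose(yaw,pitch))
E
python3 - <<'E'
from h import *
go([.425,.075,.032+.15],.202,-91,6)
E
```

```text
tcp [0.43   0.3616 0.196 ]
rel [  42.2 -184.4 -118. ] [4.2 6.  0.2] n 4
```

step_arm(
  motion=[
    [0, -15, 0, 0, 0, 0, 255],
    [0, -40, 0, 0, 0, 0, 255],
    [0, -80, 0, 0, 0, 0, 255],
    [0, -120, 0, 0, 0, 0, 255],
    [0, -150, -30, 1, 2, 0, 255],
    [10, -170, -60, 2, 4, 0, 255],
    [25, -184, -90, 4, 6, 0, 255],
    [42, -184, -118, 4, 6, 0, 255],
    [42, -184, -118, 4, 6, 0, 255],
    [42, -184, -118, 4, 6, 0, 255],
  ],
)

```text
time_s: 6.75
eef_pos: [0.4303, 0.3611, 0.1958]
eef_rot: [0.469, 0.527, 0.523, -0.478]
wrist_force: [0.4, 0.1, -1.3]
opening: 0.22
```

```bash
cat >> h.py <<'E'
def rings(n,f):
    p,d=snap(n,f); W=cloud(n,d); hsv=cv2.cvtColor(p,cv2.COLOR_RGB2HSV)
    m=(W[...,2]>.03)&(W[...,2]<.075)&(W[...,0]>.33)&(W[...,0]<.57)&(W[...,1]>-.25)&(W[...,1]<.15)
    k,l,s,ce=cv2.connectedComponentsWithStats(m.astype(np.uint8))
    for j in range(1,k):
        if s[j,4]<25: continue
        q=W[l==j]; t=q[q[:,2]>.05]; r=cv2.minAreaRect((t[:,:2]*1000).astype(np.float32)) if len(t)>5 else ((0,0),(0,0),0)
        print(n,s[j,4],ce[j].round(),np.round(r[0]),np.round(r[1]),round(r[2]),p[l==j].mean(0).round())
    return p,d,W
def rodpts(n,W,o=None):
    "depth points within 12mm of the predicted rod line x=10..195, residual in rod frame"
    o=o or ctrl.get_obs(); Q=Rq(o['eef_rot']).as_matrix(); A=np.c_[Q[:,2],Q[:,1],-Q[:,0]]
    q=(W.reshape(-1,3)-o['eef_pos'])@A-[-.0845,0,.016]
    for x in np.arange(.03,.2,.03):
        s=q[(abs(q[:,0]-x)<.015)&(np.hypot(q[:,1],q[:,2])<.02)]; print(n,'x',round(x,2),len(s),np.median(s[:,1:],0).round(4) if len(s) else '')
    s=q[(q[:,0]>.15)&(q[:,0]<.25)&(np.hypot(q[:,1],q[:,2])<.015)]; print('tip',s[:,0].max() if len(s) else '')
E
python3 - <<'E'
from h import *
for n in('top','scene'): p,d,W=rings(n,n+'3'); rodpts(n,W)
go([.425,.075,.034],.202,-91,6)
E
```

```text
top 127 [262. 221.] [488. -23.] [30. 50.] 89 [168. 126.  37.]
top 132 [286. 234.] [ 436. -112.] [50. 32.] 15 [141.  54.  43.]
top 125 [251. 238.] [424.  22.] [47. 31.] 5 [68. 94. 69.]
top x 0.03 0 
top x 0.06 0 
top x 0.09 0 
top x 0.12 41 [0.0004 0.0087]
top x 0.15 25 [0.0007 0.0038]
top x 0.18 32 [0.0008 0.0037]
tip 0.24670669121398664
scene 170 [247. 176.] [ 438. -111.] [45. 31.] 17 [153.  44.  37.]
scene 178 [288. 186.] [427.  22.] [45. 32.] 3 [54. 81. 56.]
scene 200 [266. 196.] [493. -23.] [33. 48.] 78 [177. 124.  47.]
scene x 0.03 28 [0.0069 0.004 ]
scene x 0.06 121 [0.008  0.0043]
scene x 0.09 41 [ 0.0097 -0.0004]
scene x 0.12 120 [0.0078 0.005 ]
scene x 0.15 61 [ 0.0031 -0.0005]
scene x 0.18 42 [ 0.0044 -0.    ]
tip 0.24969498945510332
tcp [0.43   0.3616 0.048 ]
rel [147.8  -0.4  14.9] [0.2 0.  0.2] n 3
```

step_arm(
  motion=[
    [40, 0, 4, 0, 0, 0, 255],
    [80, 0, 8, 0, 0, 0, 255],
    [115, 0, 12, 0, 0, 0, 255],
    [135, 0, 14, 0, 0, 0, 255],
    [145, 0, 15, 0, 0, 0, 255],
    [145, 0, 15, 0, 0, 0, 255],
    [145, 0, 15, 0, 0, 0, 255],
  ],
)

```text
time_s: 7.72
eef_pos: [0.4309, 0.3621, 0.0518]
eef_rot: [0.469, 0.529, 0.523, -0.476]
wrist_force: [0.2, 0.2, -0.5]
opening: 0.221
```

step_arm(
  motion=[
    [0, 0, 12, 0, 0, 0, 255],
    [0, 0, 24, 0, 0, 0, 255],
    [0, 0, 36, 0, 0, 0, 255],
    [0, 0, 48, 0, 0, 0, 255],
    [0, 0, 60, 0, 0, 0, 255],
    [0, 0, 72, 0, 0, 0, 255],
    [0, 0, 84, 0, 0, 0, 255],
    [0, 0, 96, 0, 0, 0, 255],
    [0, 0, 108, 0, 0, 0, 255],
    [0, 0, 108, 0, 0, 0, 255],
  ],
)

```text
time_s: 8.98
eef_pos: [0.4284, 0.2536, 0.0391]
eef_rot: [0.469, 0.528, 0.523, -0.478]
wrist_force: [0.6, -0.5, -1.8]
opening: 0.217
```

```bash
python3 - <<'E'
from h import *
p,d,W=rings('scene','s4'); a=cv2.imread('pics/s4.png')[110:260,200:400]; cv2.imwrite('pics/s4c.png',cv2.resize(a,None,fx=3.5,fy=3.5,interpolation=cv2.INTER_CUBIC))
E
```

```text
scene 168 [247. 176.] [ 440. -111.] [47. 31.] 17 [154.  44.  37.]
scene 297 [297. 190.] [428.  22.] [32. 48.] 90 [ 93. 104.  83.]
scene 199 [266. 196.] [492. -23.] [34. 47.] 76 [178. 124.  46.]
```

View pics/s4c.png

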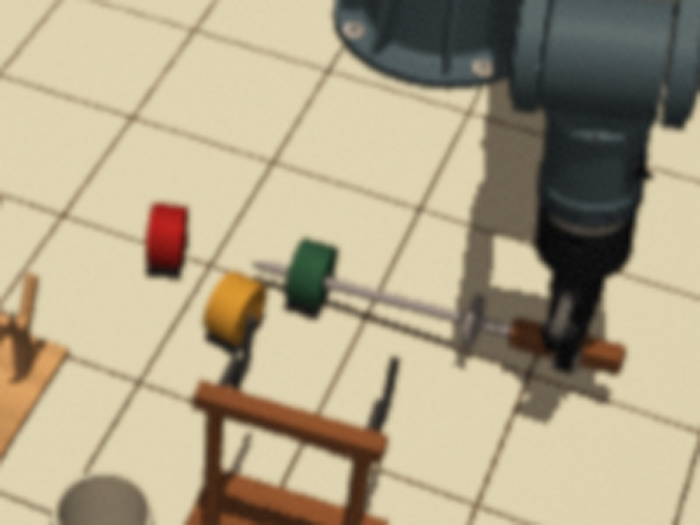

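The green ring is threaded: the tip at (260,265) protrudes past it at (312,275). I lift, then tilt the nose up so it slides back to the guard.

step_arm(
  motion=[
    [-8, 0, -1, 0, 0, 0, 255],
    [-18, 0, -2, 0, 0, 0, 255],
    [-30, 0, -3, 0, 0, 0, 255],
    [-43, 0, -4.5, 0, 0, 0, 255],
    [-58, 0, -6, 0, 0, 0, 255],
    [-72, 0, -7.5, 0, -3, 0, 255],
    [-85, 0, -9, 0, -8, 0, 255],
    [-95, 0, -10, 0, -13, 0, 255],
    [-100, 0, -10.5, 0, -18, 0, 255],
    [-100, 0, -10.5, 0, -23, 0, 255],
  ],
)

```text
time_s: 10.28
eef_pos: [0.4296, 0.2549, 0.1415]
eef_rot: [-0.565, -0.423, -0.418, 0.573]
wrist_force: [-0.1, -0.4, -1.9]
opening: 0.222
```

step_arm(
  motion=[
    [0, 0, 0, 0, 0, 0, 255],
    [0, 0, 0, 0, 0, 0, 255],
    [0, 0, 0, 0, 0, 0, 255],
    [0, 0, 0, 0, 0, 0, 255],
    [0, 0, 0, 0, 4, 0, 255],
    [0, 0, 0, 0, 8, 0, 255],
    [0, 0, 0, 0, 12, 0, 255],
    [0, 0, 0, 0, 16, 0, 255],
    [0, 0, 0, 0, 20, 0, 255],
    [0, 0, 0, 0, 23, 0, 255],
  ],
)

```text
time_s: 11.52
eef_pos: [0.4289, 0.2538, 0.14]
eef_rot: [0.469, 0.529, 0.523, -0.477]
wrist_force: [0.5, -0.6, -3.0]
opening: 0.221
```

```bash
cat >> h.py <<'E'
def onrod(W,p,hi=.1):
    o=ctrl.get_obs(); Q=Rq(o['eef_rot']).as_matrix(); A=np.c_[Q[:,2],Q[:,1],-Q[:,0]]
    q=(W-o['eef_pos'])@A-[-.0845,0,.016]; hsv=cv2.cvtColor(p,cv2.COLOR_RGB2HSV)
    m=(abs(q[...,1])<.035)&(q[...,2]>-.055)&(q[...,2]<.03)&(q[...,0]>.0)&(q[...,0]<.25)&(np.hypot(q[...,1],q[...,2])>.008)&(W[...,2]>.05)
    for c,(a,b) in {'red':(170,8),'yel':(15,35),'grn':(45,95)}.items():
        h=hsv[...,0]; k=m&(hsv[...,1]>60)&(((h>=a)|(h<=b)) if a>b else ((h>=a)&(h<=b)))
        if k.sum()>10: print(c,k.sum(),'rod x',np.percentile(q[k][:,0],[5,50,95]).round(3),'y',np.percentile(q[k][:,1],[5,95]).round(3),'z',np.percentile(q[k][:,2],[5,95]).round(3))
E
python3 - <<'E'
from h import *
for n in('top','scene'): p,d,W=rings(n,n+'5'); rodpts(n,W); onrod(W,p)
go([.491,.05,.180],.202,-97,6)
E
```

```text
top 127 [262. 221.] [486. -23.] [30. 53.] 89 [170. 128.  37.]
top 133 [286. 234.] [ 435. -112.] [50. 31.] 17 [143.  56.  44.]
top x 0.03 0 
top x 0.06 0 
top x 0.09 0 
top x 0.12 8 [0.0005 0.01  ]
top x 0.15 16 [0.001  0.0033]
top x 0.18 80 [-0.001   0.0103]
tip 0.24649727680263478
grn 102 rod x [0.176 0.187 0.198] y [-0.024  0.02 ] z [0.002 0.016]
scene 174 [247. 176.] [ 438. -112.] [44. 32.] 17 [152.  43.  37.]
scene 195 [266. 196.] [491. -23.] [34. 43.] 82 [178. 125.  46.]
scene x 0.03 25 [0.0081 0.0035]
scene x 0.06 112 [0.0082 0.005 ]
scene x 0.09 24 [ 0.0127 -0.004 ]
scene x 0.12 95 [0.0083 0.0053]
scene x 0.15 65 [0.0031 0.0006]
scene x 0.18 95 [0.0088 0.008 ]
tip 0.24955880268633585
yel 71 rod x [0.041 0.099 0.172] y [-0.008  0.02 ] z [-0.044  0.01 ]
grn 192 rod x [0.171 0.185 0.197] y [-0.009  0.028] z [-0.025  0.012]
tcp [0.5259 0.3345 0.194 ]
rel [-45.7  95.7 -88. ] [6.1 0.  0.9] n 3
```

Green sits near x=186 mm, so it is sliding toward the tip. I tilt the nose up at once.

step_arm(
  motion=[
    [0, 0, 0, 0, -8, 0, 255],
    [0, 0, 0, 0, -16, 0, 255],
    [0, 0, 0, 0, -20, 0, 255],
    [0, 0, 0, 0, -20, 0, 255],
  ],
)

```text
time_s: 12.12
eef_pos: [0.4286, 0.2555, 0.1394]
eef_rot: [-0.553, -0.436, -0.434, 0.561]
wrist_force: [0.2, -0.1, -2.1]
opening: 0.221
```

```bash
python3 - <<'E'
from h import *
for n in('top','scene'): p,d,W=rings(n,n+'6'); rodpts(n,W); onrod(W,p)
a=cv2.imread('pics/scene6.png')[110:260,200:400]; cv2.imwrite('pics/s6c.png',cv2.resize(a,None,fx=3.5,fy=3.5,interpolation=cv2.INTER_CUBIC))
E
```

```text
top 127 [262. 221.] [490. -23.] [32. 50.] 81 [171. 128.  38.]
top 133 [286. 234.] [ 436. -112.] [49. 32.] 16 [143.  56.  44.]
top x 0.03 0 
top x 0.06 8 [0.0043 0.0099]
top x 0.09 51 [0.0018 0.0088]
top x 0.12 55 [-0.      0.0097]
top x 0.15 18 [0.0009 0.0037]
top x 0.18 79 [-0.0015  0.012 ]
tip 0.24875430124954861
yel 28 rod x [0.082 0.102 0.133] y [-0.022  0.013] z [-0.003  0.021]
grn 141 rod x [0.175 0.192 0.201] y [-0.025  0.019] z [-0.031  0.016]
scene 172 [247. 176.] [ 439. -111.] [49. 31.] 15 [155.  44.  37.]
scene 197 [266. 196.] [490. -22.] [33. 46.] 82 [181. 128.  48.]
scene x 0.03 23 [0.0081 0.0043]
scene x 0.06 68 [0.0089 0.0031]
scene x 0.09 62 [0.0087 0.0054]
scene x 0.12 105 [0.0084 0.0052]
scene x 0.15 37 [0.0031 0.0007]
scene x 0.18 110 [0.0057 0.0091]
tip 0.24928296056834942
yel 50 rod x [0.04  0.066 0.131] y [-0.007  0.018] z [-0.015  0.009]
grn 201 rod x [0.172 0.185 0.198] y [-0.008  0.028] z [-0.022  0.012]
```

View pics/s6c.png

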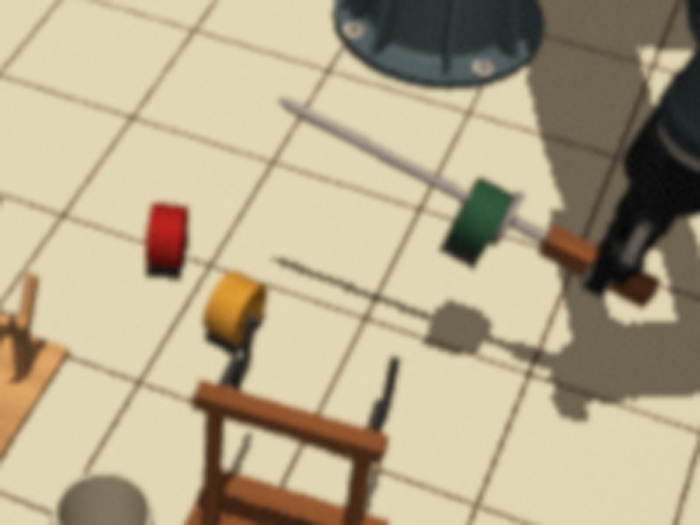

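The green ring is actually back against the guard, at (480,220) in the crop. The "186" came from a sign error of 169 mm in my helper, so it really sits at x≈17 mm and stays there at 6° nose-down. I'll fix the helper and go for yellow.

```bash
sed -i 's/-\[-.0845,0,.016\]/-[.0845,0,.016]/' h.py; python3 - <<'E'
from h import *
p,d=load('scene6'); W=cloud('scene',d); rodpts('scene',W); onrod(W,p)
# yellow at (.4905,-.023), yaw -97: line z=.032 at ring
y=-97; t=np.array([np.cos(np.radians(y)),np.sin(np.radians(y))])
s=np.array([.4905,-.023])-t*.055
print(s); go([*s,.038+.1],.202,y,6)
E
```

```text
scene x 0.03 88 [0.0045 0.0064]
scene x 0.06 38 [0.0039 0.0003]
scene x 0.09 40 [0.0044 0.0002]
scene x 0.12 39 [0.0034 0.0004]
scene x 0.15 38 [ 0.0035 -0.0002]
scene x 0.18 38 [ 0.0044 -0.0008]
tip 0.20077773170774166
grn 201 rod x [0.003 0.016 0.029] y [-0.008  0.028] z [-0.022  0.012]
[0.49720281 0.03159004]
tcp [0.5321 0.3161 0.152 ]
rel [-27.6 102.6 -57.9] [ 6.3 20.  -0.2] n 2
```

```bash
python3 - <<'E'
from h import *
y=-94; t=np.array([np.cos(np.radians(y)),np.sin(np.radians(y))])
s=np.array([.4905,-.023])-t*.055
print(s); go([*s,.038+.1],.202,y,6)
d=load('top0')[1]; W=cloud('top',d); m=(W[...,2]>.06)&(W[...,2]<.22)&(W[...,1]>.31)&(W[...,1]<.5)&(W[...,0]>.5)&(W[...,0]<.8); print('bottle',W[m].min(0),W[m].max(0))
E
```

```text
[0.49433661 0.03186602]
tcp [0.5143 0.3178 0.152 ]
rel [-27.9  84.8 -59.3] [ 3.3 20.  -0. ] n 2
bottle [0.50324566 0.39716542 0.06005597] [0.67778185 0.49970555 0.2071288 ]
```

step_arm(
  motion=[
    [-5, 10, -8, 0, 4, 0, 255],
    [-10, 25, -18, 1, 8, 0, 255],
    [-15, 42, -30, 2, 12, 0, 255],
    [-20, 58, -42, 3, 16, 0, 255],
    [-25, 74, -53, 3, 20, 0, 255],
    [-28, 85, -59, 3, 20, 0, 255],
    [-28, 85, -59, 3, 20, 0, 255],
    [-28, 85, -59, 3, 20, 0, 255],
  ],
)

```text
time_s: 13.22
eef_pos: [0.514, 0.3172, 0.1521]
eef_rot: [0.458, 0.542, 0.508, -0.489]
wrist_force: [-0.8, -0.4, -2.7]
opening: 0.223
```

```bash
python3 - <<'E'
from h import *
for n in('top','scene'): p,d,W=rings(n,n+'7'); onrod(W,p)
go([.4943,.0319,.038],.202,-94,6)
E
```

```text
top 129 [271. 231.] [449. -58.] [32. 47.] 80 [172. 129.  38.]
top 132 [286. 234.] [ 435. -112.] [51. 31.] 17 [145.  56.  44.]
grn 114 rod x [0.007 0.021 0.034] y [-0.026  0.018] z [-0.002  0.018]
scene 172 [247. 176.] [ 441. -110.] [47. 31.] 15 [157.  45.  38.]
scene 185 [260. 183.] [452. -58.] [34. 43.] 82 [182. 128.  47.]
yel 11 rod x [0.003 0.01  0.034] y [-0.     0.024] z [-0.048 -0.035]
grn 223 rod x [0.003 0.017 0.03 ] y [-0.009  0.027] z [-0.024  0.013]
tcp [0.5143 0.3178 0.052 ]
rel [99.6  0.4  9.9] [0.3 0.  0.1] n 2
```

The top view now shows the yellow ring knocked to (451,-58). I re-plan for it and stop the tip short of red.

```bash
python3 - <<'E'
from h import *
y=-98; p=7.5; t=np.array([np.cos(np.radians(y)),np.sin(np.radians(y))])
s=np.array([.4505,-.058])-t*.055
z=.032+.055*np.tan(np.radians(p)); go([*s,z+.08],.202,y,p);go([*s,z],.202,y,p)
E
```

```text
tcp [0.498  0.2798 0.1408]
rel [  7.3 -13.5  39.5] [4.3 1.5 0.5] n 1
tcp [0.498  0.2798 0.0608]
rel [ 86.9 -13.5  47.8] [4.3 1.5 0.5] n 2
```

step_arm(
  motion=[
    [3, -5, 15, 1.5, 0.5, 0, 255],
    [7, -10, 30, 3, 1, 0, 255],
    [7, -13.5, 39.5, 4.3, 1.5, 0.5, 255],
    [25, -13.5, 41, 4.3, 1.5, 0.5, 255],
    [45, -13.5, 43.5, 4.3, 1.5, 0.5, 255],
    [65, -13.5, 45.5, 4.3, 1.5, 0.5, 255],
    [80, -13.5, 47, 4.3, 1.5, 0.5, 255],
    [87, -13.5, 48, 4.3, 1.5, 0.5, 255],
    [87, -13.5, 48, 4.3, 1.5, 0.5, 255],
    [87, -13.5, 48, 4.3, 1.5, 0.5, 255],
  ],
)

```text
time_s: 14.58
eef_pos: [0.4994, 0.2798, 0.0615]
eef_rot: [0.433, 0.568, 0.493, -0.497]
wrist_force: [0.8, -1.0, -2.0]
opening: 0.221
```

```bash
python3 - <<'E'
from h import *
for n in('top','scene'): p,d,W=rings(n,n+'8'); onrod(W,p)
y=-98; p=7.5; t=np.array([np.cos(np.radians(y)),np.sin(np.radians(y))]); s=np.array([.4505,-.058])+t*.030
go([*s,.032-.03*np.tan(np.radians(p))],.202,y,p)
E
```

```text
top 106 [236. 225.] [472.  80.] [137.  10.] 82 [146. 141. 125.]
top 128 [271. 231.] [447. -57.] [32. 50.] 79 [173. 130.  39.]
top 133 [286. 234.] [ 435. -112.] [48. 31.] 17 [145.  56.  45.]
yel 35 rod x [0.173 0.243 0.248] y [-0.029  0.018] z [0.014 0.029]
grn 87 rod x [0.019 0.03  0.041] y [-0.024  0.019] z [-0.001  0.019]
scene 173 [247. 176.] [ 440. -111.] [50. 32.] 14 [155.  45.  38.]
scene 186 [260. 183.] [453. -58.] [33. 49.] 81 [179. 126.  47.]
scene 163 [300. 201.] [476. 104.] [92. 12.] 81 [158. 146. 129.]
yel 47 rod x [0.238 0.243 0.249] y [-0.016  0.018] z [0.016 0.028]
grn 169 rod x [0.012 0.024 0.039] y [-0.014  0.026] z [-0.01   0.012]
tcp [0.4861 0.1956 0.0496]
rel [ 0.8 -1.3 86. ] [-0.  -0.  -0.1] n 2
```

step_arm(
  motion=[
    [0, -1, 12, 0, 0, 0, 255],
    [0, -1, 24, 0, 0, 0, 255],
    [0, -1, 36, 0, 0, 0, 255],
    [0, -1, 48, 0, 0, 0, 255],
    [0, -1, 60, 0, 0, 0, 255],
    [0, -1, 72, 0, 0, 0, 255],
    [0, -1, 82, 0, 0, 0, 255],
    [0, -1, 86, 0, 0, 0, 255],
    [0, -1, 86, 0, 0, 0, 255],
  ],
)

```text
time_s: 15.8
eef_pos: [0.4858, 0.1951, 0.0496]
eef_rot: [0.432, 0.568, 0.493, -0.498]
wrist_force: [0.6, -0.1, -2.3]
opening: 0.224
```

```bash
python3 - <<'E'
from h import *
for n in('top','scene'): p,d,W=rings(n,n+'9'); onrod(W,p)
a=cv2.imread('pics/scene9.png')[120:250,210:370]; cv2.imwrite('pics/s9c.png',cv2.resize(a,None,fx=4,fy=4,interpolation=cv2.INTER_CUBIC))
E
```

```text
top 343 [252. 229.] [458.  18.] [184.  51.] 82 [119. 109.  63.]
top 133 [286. 234.] [ 436. -112.] [49. 31.] 17 [144.  56.  44.]
red 23 rod x [0.204 0.214 0.229] y [-0.03   0.014] z [0.024 0.029]
yel 73 rod x [0.153 0.168 0.183] y [-0.021  0.02 ] z [0.019 0.029]
grn 86 rod x [0.018 0.03  0.041] y [-0.026  0.016] z [0.003 0.017]
scene 171 [247. 176.] [ 439. -111.] [46. 32.] 15 [153.  44.  37.]
scene 633 [288. 196.] [465.  39.] [226.  53.] 82 [111.  99.  65.]
red 37 rod x [0.204 0.216 0.23 ] y [-0.021  0.017] z [0.024 0.03 ]
yel 108 rod x [0.152 0.168 0.182] y [-0.018  0.018] z [0.018 0.029]
grn 112 rod x [0.012 0.025 0.039] y [-0.015  0.021] z [-0.001  0.013]
```

View pics/s9c.png

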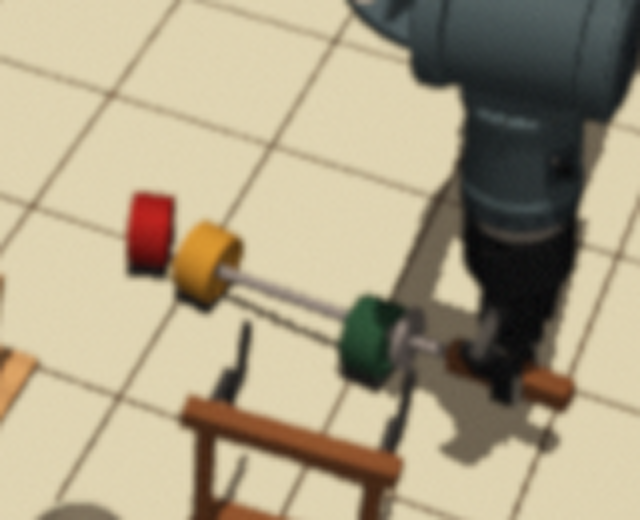

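Yellow is on the rod near the tip at (208,262), with red untouched. I tilt the nose up while lifting.

step_arm(
  motion=[
    [0, 0, 0, 0, -2, 0, 255],
    [-3, 0, 0, 0, -5, 0, 255],
    [-8, 0, -1, 0, -8, 0, 255],
    [-16, 0, -2, 0, -11, 0, 255],
    [-26, 0, -3, 0, -14, 0, 255],
    [-38, 0, -5, 0, -17, 0, 255],
    [-52, 0, -7, 0, -20, 0, 255],
    [-66, 0, -8.5, 0, -23, 0, 255],
    [-80, 0, -10, 0, -26, 0, 255],
    [-90, 0, -11, 0, -26, 0, 255],
  ],
)

```text
time_s: 17.15
eef_pos: [0.4857, 0.1957, 0.1404]
eef_rot: [-0.533, -0.441, -0.384, 0.612]
wrist_force: [0.3, -0.3, -2.2]
opening: 0.222
```

step_arm(
  motion=[
    [0, 0, 0, 0, 0, 0, 255],
    [0, 0, 0, 0, 0, 0, 255],
    [0, 0, 0, 0, 0, 0, 255],
    [0, 0, 0, 0, 0, 0, 255],
  ],
)

```text
time_s: 17.65
eef_pos: [0.4855, 0.1942, 0.1399]
eef_rot: [-0.532, -0.441, -0.383, 0.613]
wrist_force: [-0.4, -0.2, -2.3]
opening: 0.218
```

```bash
python3 - <<'E'
from h import *
for n in('top','scene'): p,d,W=rings(n,n+'10'); onrod(W,p)
y=-76; p=7; t=np.array([np.cos(np.radians(y)),np.sin(np.radians(y))])
s=np.array([.4375,-.1115])-t*.055
z=.032+.055*np.tan(np.radians(p)); go([*s,z+.08],.202,y,p)
E
```

```text
top 132 [286. 234.] [ 435. -112.] [50. 31.] 18 [147.  57.  46.]
yel 227 rod x [0.033 0.054 0.066] y [-0.028  0.023] z [-0.038  0.015]
grn 87 rod x [0.006 0.018 0.028] y [-0.024  0.017] z [0.003 0.017]
scene 172 [247. 176.] [ 439. -111.] [46. 31.] 24 [158.  46.  39.]
yel 271 rod x [0.031 0.047 0.062] y [-0.012  0.027] z [-0.032  0.012]
grn 203 rod x [0.004 0.016 0.028] y [-0.009  0.027] z [-0.021  0.013]
tcp [0.3549 0.2197 0.1378]
rel [ 1.00e-01 -1.33e+02 -7.10e+00] [-22.1  25.2   2.3] n 4
```

Green and yellow now sit against the guard at x≈16 and 47 mm. I stage for red with the rod line slightly high in its hole.

```bash
python3 - <<'E'
from h import *
y=-76; p=8; t=np.array([np.cos(np.radians(y)),np.sin(np.radians(y))])
s=np.array([.4375,-.1115])-t*.055
z=.037+.055*np.tan(np.radians(p)); go([*s,z+.07],.202,y,p)
E
```

```text
tcp [0.355  0.2193 0.1388]
rel [  -0.7 -132.8   -6.5] [-22.2  26.2   2.1] n 4
```

step_arm(
  motion=[
    [0, -15, -1, -2, 2, 0, 255],
    [0, -32, -2, -5, 4, 0, 255],
    [0, -50, -3, -8, 7, 1, 255],
    [0, -68, -4, -11, 10, 1, 255],
    [0, -86, -5, -14, 13, 1, 255],
    [0, -104, -5, -17, 17, 2, 255],
    [0, -120, -6, -20, 21, 2, 255],
    [0, -133, -7, -22, 26, 2.5, 255],
    [0, -133, -7, -22, 26, 2.5, 255],
  ],
)

```text
time_s: 18.88
eef_pos: [0.3542, 0.2187, 0.1379]
eef_rot: [0.519, 0.466, 0.591, -0.404]
wrist_force: [0.5, -0.9, -2.2]
opening: 0.222
```

```bash
python3 - <<'E'
from h import *
for n in('top','scene'): p,d,W=rings(n,n+'11'); onrod(W,p)
y=-76; p=8; t=np.array([np.cos(np.radians(y)),np.sin(np.radians(y))])
s=np.array([.4375,-.1115])-t*.055
z=.037+.055*np.tan(np.radians(p)); go([*s,z],.202,y,p)
E
```

```text
top 132 [286. 234.] [ 435. -112.] [52. 31.] 16 [140.  54.  43.]
yel 160 rod x [0.033 0.048 0.064] y [-0.029  0.021] z [-0.008  0.015]
grn 97 rod x [0.007 0.018 0.029] y [-0.026  0.017] z [-0.     0.016]
scene 173 [247. 176.] [ 439. -111.] [44. 31.] 16 [150.  42.  35.]
yel 257 rod x [0.031 0.047 0.064] y [-0.013  0.027] z [-0.043  0.012]
grn 181 rod x [0.003 0.017 0.029] y [-0.008  0.027] z [-0.027  0.012]
tcp [0.355  0.2193 0.0688]
rel [69.  -1.   9.1] [-0.1  0.4 -0.5] n 2
```

step_arm(
  motion=[
    [15, 0, 2, 0, 0, 0, 255],
    [35, -1, 5, 0, 0, 0, 255],
    [55, -1, 7, 0, 0, 0, 255],
    [65, -1, 9, 0, 0, 0, 255],
    [69, -1, 9, 0, 0, 0, 255],
    [69, -1, 9, 0, 0, 0, 255],
    [69, -1, 20, 0, 0, 0, 255],
    [69, -1, 31, 0, 0, 0, 255],
    [69, -1, 39, 0, 0, 0, 255],
    [69, -1, 39, 0, 0, 0, 255],
  ],
)

```text
time_s: 20.23
eef_pos: [0.3619, 0.1903, 0.0645]
eef_rot: [0.519, 0.467, 0.591, -0.404]
wrist_force: [0.2, -0.0, -2.7]
opening: 0.229
```

```bash
python3 - <<'E'
from h import *
for n in('top','scene'): p,d,W=rings(n,n+'12'); onrod(W,p)
y=-76; p=8; t=np.array([np.cos(np.radians(y)),np.sin(np.radians(y))])
s=np.array([.4375,-.1115])+t*.038
z=.037-.038*np.tan(np.radians(p)); go([*s,z],.202,y,p)
E
```

```text
top 130 [286. 234.] [ 436. -112.] [51. 31.] 17 [140.  54.  43.]
top 284 [246. 244.] [405.  14.] [ 57. 179.] 14 [124. 110.  63.]
red 93 rod x [0.211 0.225 0.239] y [-0.021  0.02 ] z [0.013 0.027]
yel 140 rod x [0.038 0.054 0.07 ] y [-0.026  0.024] z [-0.007  0.017]
grn 91 rod x [0.012 0.024 0.035] y [-0.025  0.019] z [-0.002  0.016]
scene 172 [247. 176.] [ 440. -111.] [44. 31.] 15 [149.  42.  35.]
scene 478 [298. 182.] [403.  24.] [ 55. 164.] 8 [124. 108.  66.]
scene 57 [326. 182.] [386. 125.] [26. 42.] 36 [110.  99.  88.]
red 98 rod x [0.211 0.225 0.238] y [-0.015  0.021] z [0.012 0.023]
yel 161 rod x [0.039 0.054 0.069] y [-0.013  0.027] z [-0.011  0.013]
grn 142 rod x [0.009 0.021 0.034] y [-0.01   0.028] z [-0.012  0.013]
tcp [0.3775 0.1291 0.0557]
rel [ 0.1  0.5 64.4] [-0.1  0.3 -0.4] n 2
```

step_arm(
  motion=[
    [0, 0, 10, 0, 0, 0, 255],
    [0, 0, 20, 0, 0, 0, 255],
    [0, 0, 30, 0, 0, 0, 255],
    [0, 0, 40, 0, 0, 0, 255],
    [0, 0, 50, 0, 0, 0, 255],
    [0, 0, 60, 0, 0, 0, 255],
    [0, 0, 64, 0, 0, 0, 255],
    [0, 0, 64, 0, 0, 0, 255],
  ],
)

```text
time_s: 21.32
eef_pos: [0.3769, 0.1293, 0.0558]
eef_rot: [0.519, 0.466, 0.592, -0.403]
wrist_force: [0.5, 0.1, -2.5]
opening: 0.223
```

```bash
python3 - <<'E'
from h import *
for n in('top','scene'): p,d,W=rings(n,n+'13'); onrod(W,p)
E
```

```text
top 456 [267. 239.] [419. -42.] [ 54. 176.] 14 [122.  89.  51.]
red 97 rod x [0.148 0.161 0.175] y [-0.02  0.02] z [0.014 0.026]
yel 118 rod x [0.041 0.055 0.07 ] y [-0.024  0.021] z [-0.002  0.017]
grn 96 rod x [0.012 0.024 0.036] y [-0.024  0.018] z [-0.     0.017]
scene 810 [281. 180.] [412.  11.] [ 51. 284.] 11 [117.  83.  54.]
red 101 rod x [0.147 0.161 0.175] y [-0.015  0.021] z [0.012 0.023]
yel 130 rod x [0.039 0.056 0.071] y [-0.014  0.024] z [-0.002  0.013]
grn 119 rod x [0.01  0.023 0.036] y [-0.011  0.026] z [-0.005  0.012]
```

Red is threaded at x≈161 mm. I lift with the nose up.

step_arm(
  motion=[
    [0, 0, 0, 0, -2, 0, 255],
    [-3, 0, 0, 0, -5, 0, 255],
    [-8, 0, -1, 0, -8, 0, 255],
    [-18, 0, -2, 0, -11, 0, 255],
    [-30, 0, -4, 0, -14, 0, 255],
    [-45, 0, -6, 0, -17, 0, 255],
    [-62, 0, -8, 0, -20, 0, 255],
    [-80, 0, -11, 0, -23, 0, 255],
    [-98, 0, -14, 0, -26, 0, 255],
    [-110, 0, -15, 0, -26, 0, 255],
  ],
)

```text
time_s: 22.68
eef_pos: [0.3757, 0.1305, 0.1672]
eef_rot: [0.64, 0.363, 0.46, -0.497]
wrist_force: [-0.4, -0.5, -3.6]
opening: 0.226
```

step_arm(
  motion=[
    [-8, 0, 3, 0, 0, 0, 255],
    [-16, 0, 5, 0, 0, 0, 255],
    [-24, 0, 8, 0, 0, 0, 255],
    [-24, 0, 8, 0, 0, 0, 255],
    [-24, 0, 8, 0, 0, 0, 255],
  ],
)

```text
time_s: 23.3
eef_pos: [0.3757, 0.1291, 0.1919]
eef_rot: [0.639, 0.363, 0.46, -0.498]
wrist_force: [0.8, -0.5, -3.8]
opening: 0.224
```

```bash
python3 - <<'E'
from h import *
for n in('top','scene'): p,d,W=rings(n,n+'14'); onrod(W,p); rodpts(n,W)
E
```

```text
red 177 rod x [0.073 0.088 0.098] y [-0.027  0.02 ] z [-0.034  0.015]
yel 189 rod x [0.033 0.049 0.066] y [-0.028  0.024] z [-0.008  0.015]
grn 105 rod x [0.006 0.018 0.028] y [-0.024  0.017] z [0.001 0.017]
top x 0.03 98 [-0.0014  0.0117]
top x 0.06 96 [-0.0007  0.0106]
top x 0.09 91 [-0.      0.0108]
top x 0.12 26 [0.0015 0.0021]
top x 0.15 29 [0.0017 0.0032]
top x 0.18 27 [0.0016 0.0022]
tip 0.20358624876206227
red 259 rod x [0.067 0.083 0.096] y [-0.012  0.029] z [-0.035  0.011]
yel 274 rod x [0.032 0.047 0.064] y [-0.008  0.028] z [-0.04   0.012]
grn 197 rod x [0.004 0.016 0.028] y [-0.006  0.028] z [-0.025  0.012]
scene x 0.03 111 [0.0086 0.0082]
scene x 0.06 111 [0.0079 0.008 ]
scene x 0.09 91 [0.0069 0.0078]
scene x 0.12 41 [ 0.0043 -0.0008]
scene x 0.15 39 [ 0.0044 -0.0008]
scene x 0.18 41 [ 0.0045 -0.0005]
tip 0.20106443371950622
```

View pics/scene14.png

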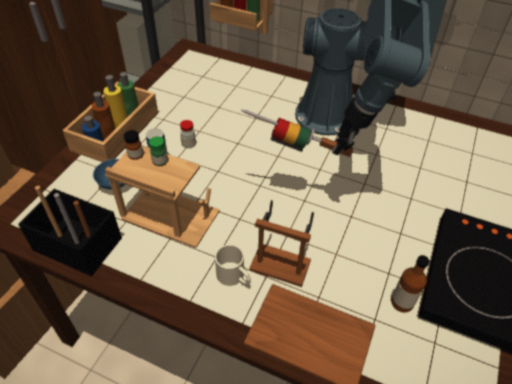

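All three rings hang on the rod at x≈16, 48 and 84 mm. The full view shows them at (290,132), and the bystanders are undisturbed. Now I measure the rack details from the existing clouds.

```bash
python3 - <<'E'
from h import *
for n in('top','scene'):
    p,d=load(n+'14'); W=cloud(n,d)
    m=(W[...,0]>.55)&(W[...,0]<.76)&(W[...,1]>-.19)&(W[...,1]<-.12)
    q=W[m]
    for a,b in((.005,.02),(.03,.06),(.06,.085),(.085,.115)):
        s=q[(q[:,2]>a)&(q[:,2]<b)]
        if len(s): print(n,a,b,len(s),'x',np.percentile(s[:,0],[2,50,98]).round(3),'y',np.percentile(s[:,1],[2,50,98]).round(3))
    m=(W[...,0]>.57)&(W[...,0]<.74)&(W[...,1]>-.42)&(W[...,1]<-.18)&(W[...,2]>.176)&(W[...,2]<.19)
    s=W[m]
    for y in(-.22,-.28,-.34,-.39):
        t=s[abs(s[:,1]-y)<.012]; print(n,y,'shelf x',np.percentile(t[:,0],[1,99]).round(4))
    t=s[(s[:,0]>.6)&(s[:,0]<.7)]; print('shelf y',np.percentile(t[:,1],[1,99]).round(4),'z',np.median(t[:,2]))
a=cv2.imread('pics/scene14.png')[150:250,90:230]; cv2.imwrite('pics/rackc.png',cv2.resize(a,None,fx=5.5,fy=5.5,interpolation=cv2.INTER_CUBIC))
go([.540,-.183,.18],0,-89.5,0)
E
```

```text
top 0.005 0.02 512 x [0.56  0.652 0.755] y [-0.189 -0.16  -0.123]
top 0.03 0.06 2 x [0.605 0.605 0.606] y [-0.16  -0.159 -0.159]
top 0.06 0.085 18 x [0.604 0.616 0.629] y [-0.166 -0.162 -0.158]
top 0.085 0.115 25 x [0.587 0.626 0.64 ] y [-0.168 -0.163 -0.158]
top -0.22 shelf x [0.5801 0.7057]
top -0.28 shelf x [0.5797 0.7067]
top -0.34 shelf x [0.5815 0.7075]
top -0.39 shelf x [0.5805 0.708 ]
shelf y [-0.403  -0.1917] z 0.1831428605256311
scene 0.005 0.02 627 x [0.578 0.66  0.721] y [-0.188 -0.162 -0.14 ]
scene 0.03 0.06 42 x [0.604 0.619 0.623] y [-0.168 -0.159 -0.157]
scene 0.06 0.085 50 x [0.595 0.609 0.631] y [-0.168 -0.161 -0.157]
scene 0.085 0.115 53 x [0.586 0.598 0.64 ] y [-0.169 -0.162 -0.158]
scene -0.22 shelf x [0.5813 0.7187]
scene -0.28 shelf x [0.5815 0.7201]
scene -0.34 shelf x [0.5894 0.7205]
scene -0.39 shelf x [0.6299 0.7215]
shelf y [-0.4016 -0.1908] z 0.18046758026765997
tcp [ 0.5393 -0.0985  0.164 ]
rel [108.5 104.  238.3] [13.2 18.1 -2.5] n 5
```

View pics/rackc.png

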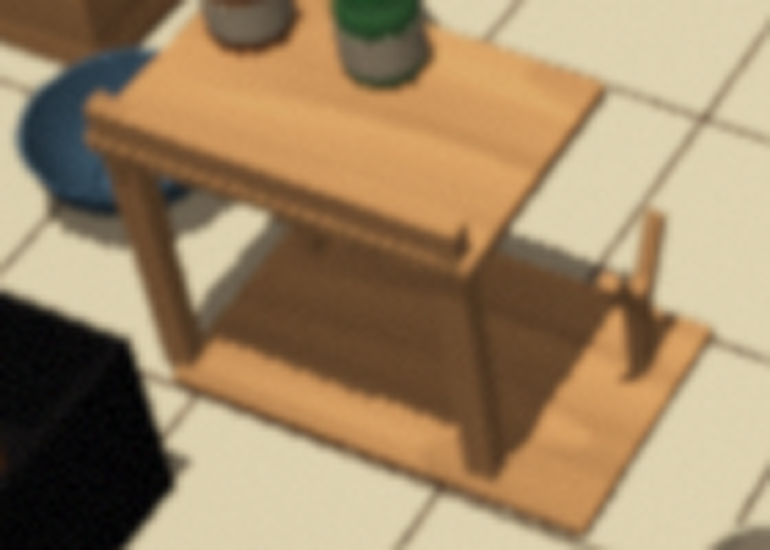

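The near upright is at about x=0.6145, y=-0.1625, and the rack yaw matches -89.5°. I stage in front of the shelf with the rod level.

```bash
python3 - <<'E'
from h import *
go([.535,-.1545,.19],-.021,-89.5,0)
E
```

```text
tcp [ 0.5344 -0.091   0.174 ]
rel [ 96.3 101.2 233.4] [13.2 18.1 -2.5] n 5
```

step_arm(
  motion=[
    [5, 5, 12, 1, 1, 0, 255],
    [14, 15, 35, 2, 2, 0, 255],
    [25, 26, 60, 3.5, 4, -0.5, 255],
    [36, 38, 88, 5, 6, -1, 255],
    [48, 51, 117, 6.5, 8, -1, 255],
    [60, 63, 146, 8, 11, -1.5, 255],
    [72, 76, 175, 10, 13, -2, 255],
    [84, 88, 203, 12, 16, -2, 255],
    [92, 97, 223, 13, 18, -2.5, 255],
    [96, 101, 233, 13.2, 18.1, -2.5, 255],
  ],
)

```text
time_s: 24.65
eef_pos: [0.5346, -0.092, 0.1739]
eef_rot: [0.502, 0.498, 0.502, -0.498]
wrist_force: [0.2, 0.3, -3.3]
opening: 0.222
```

step_arm(
  motion=[
    [0, 0, 0, 0, 0, 0, 255],
    [0, 0, 0, 0, 0, 0, 255],
    [0, 0, 0, 0, 0, 0, 255],
    [0, 0, 0, 0, 0, 0, 255],
  ],
)

```text
time_s: 25.15
eef_pos: [0.5343, -0.0897, 0.1749]
eef_rot: [0.503, 0.498, 0.502, -0.497]
wrist_force: [0.1, -0.3, -3.4]
opening: 0.224
```

```bash
python3 - <<'E'
from h import *
for n in('top','scene'): p,d,W=rings(n,n+'15'); onrod(W,p); rodpts(n,W)
go([.535,-.1545,.136],-.021,-89.5,0)
go([.6145,-.1545,.136],-.021,-89.5,0)
E
```

```text
red 112 rod x [0.074 0.085 0.096] y [-0.026  0.023] z [-0.003  0.016]
yel 187 rod x [0.034 0.051 0.069] y [-0.029  0.025] z [-0.01   0.015]
grn 111 rod x [0.007 0.019 0.031] y [-0.026  0.018] z [-0.002  0.015]
top x 0.03 90 [-0.0013  0.0112]
top x 0.06 86 [0.0001 0.0111]
top x 0.09 79 [-0.0001  0.0104]
top x 0.12 25 [0.0011 0.0015]
top x 0.15 25 [-0.0001  0.001 ]
top x 0.18 23 [0.0019 0.0025]
tip 0.20197172343000747
red 179 rod x [0.069 0.083 0.096] y [-0.012  0.028] z [-0.019  0.012]
yel 234 rod x [0.031 0.047 0.064] y [-0.012  0.028] z [-0.03   0.011]
grn 180 rod x [0.004 0.017 0.03 ] y [-0.008  0.028] z [-0.027  0.012]
scene x 0.03 109 [0.0064 0.008 ]
scene x 0.06 107 [0.0072 0.0082]
scene x 0.09 91 [0.0076 0.0074]
scene x 0.12 31 [ 0.0042 -0.0019]
scene x 0.15 27 [ 0.0035 -0.0004]
scene x 0.18 11 [ 0.0031 -0.0011]
tip 0.20144972465456218
tcp [ 0.5344 -0.091   0.12  ]
rel [54.9 -0.   0.9] [ 0.1  0.  -0.1] n 1
tcp [ 0.6139 -0.091   0.12  ]
rel [55.  79.5  1.7] [ 0.1  0.  -0.1] n 2
```

View pics/scene15.png

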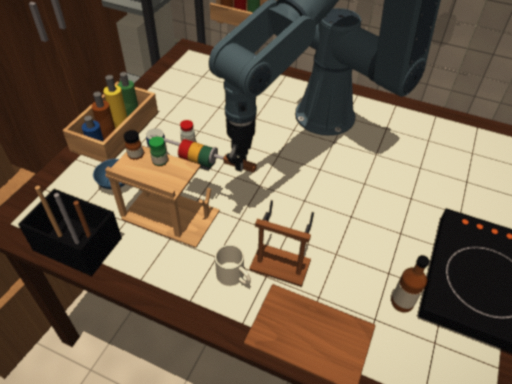

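The view shows the loaded rod level in front of the rack, with the rings at (195,152). I lower it to 136 mm, then slide it in under the shelf slowly.

step_arm(
  motion=[
    [12, 0, 0, 0, 0, 0, 255],
    [28, 0, 0, 0, 0, 0, 255],
    [44, 0, 1, 0, 0, 0, 255],
    [55, 0, 1, 0, 0, 0, 255],
    [55, 0, 1, 0, 0, 0, 255],
    [55, 8, 1, 0, 0, 0, 255],
    [55, 18, 1, 0, 0, 0, 255],
    [55, 28, 1, 0, 0, 0, 255],
    [55, 38, 1, 0, 0, 0, 255],
    [55, 48, 1, 0, 0, 0, 255],
  ],
)

```text
time_s: 26.5
eef_pos: [0.5833, -0.0909, 0.1198]
eef_rot: [0.503, 0.498, 0.502, -0.498]
wrist_force: [-0.1, 0.1, -2.5]
opening: 0.224
```

step_arm(
  motion=[
    [0, 10, 0, 0, 0, 0, 255],
    [0, 20, 0, 0, 0, 0, 255],
    [0, 28, 0, 0, 0, 0, 255],
    [0, 31.5, 0, 0, 0, 0, 255],
    [0, 31.5, 0, 0, 0, 0, 255],
    [0, 31.5, 3, 0, 0, 0, 255],
    [0, 31.5, 6, 0, 0, 0, 255],
    [0, 31.5, 6, 0, 0, 0, 255],
    [0, 31.5, 6, 0, 0, 0, 255],
  ],
)

```text
time_s: 27.62
eef_pos: [0.614, -0.0968, 0.1198]
eef_rot: [0.503, 0.498, 0.502, -0.498]
wrist_force: [-0.6, -0.2, -2.9]
opening: 0.219
```

```bash
python3 - <<'E'
from h import *
o=ctrl.get_obs(); print(o['wrist_force'],o['torque'])
for n in('top','scene'): p,d=snap(n,n+'16'); W=cloud(n,d); onrod(W,p); rodpts(n,W)
a=cv2.imread('pics/scene16.png')[120:250,90:270]; cv2.imwrite('pics/s16c.png',cv2.resize(a,None,fx=4.2,fy=4.2,interpolation=cv2.INTER_CUBIC))
go([.6145,-.1605,.080],-.021,-89.5,0)
E
```

```text
[-0.55410498 -0.17560341 -2.92791094] [0.44357262 0.01380776 0.0413612 ]
yel 65 rod x [0.005 0.056 0.219] y [-0.03  -0.005] z [-0.042  0.009]
grn 13 rod x [0.006 0.008 0.009] y [-0.025  0.013] z [-0.001  0.018]
top x 0.03 0 
top x 0.06 0 
top x 0.09 0 
top x 0.12 0 
top x 0.15 0 
top x 0.18 0 
tip 
yel 33 rod x [0.003 0.024 0.045] y [-0.019  0.027] z [-0.051  0.009]
grn 135 rod x [0.003 0.013 0.027] y [-0.006  0.027] z [-0.028  0.011]
scene x 0.03 39 [0.008  0.0072]
scene x 0.06 0 
scene x 0.09 0 
scene x 0.12 0 
scene x 0.15 0 
scene x 0.18 0 
tip 
tcp [ 0.6139 -0.097   0.064 ]
rel [55.8 -0.1  0.3] [ 0.  0. -0.] n 1
```

View pics/s16c.png

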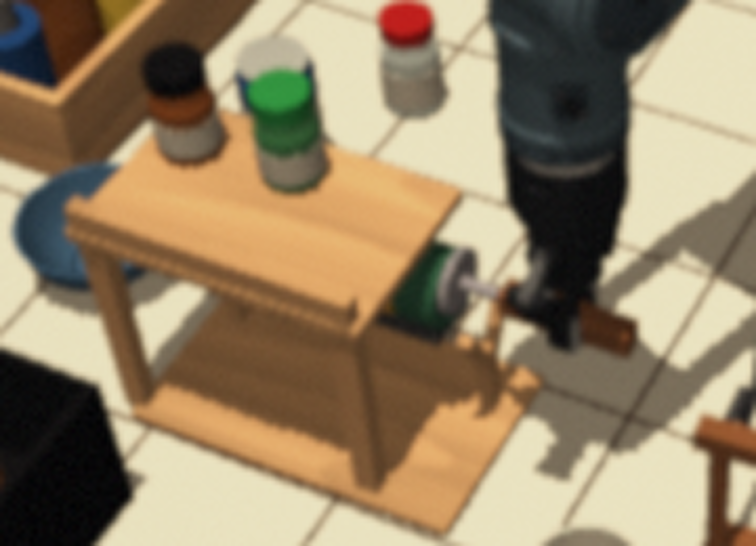

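The rod is in under the shelf with its neck above the near upright at (490,300) in the crop. I lower it into the notches.

step_arm(
  motion=[
    [8, 0, 0, 0, 0, 0, 255],
    [17, 0, 0, 0, 0, 0, 255],
    [26, 0, 0, 0, 0, 0, 255],
    [35, 0, 0, 0, 0, 0, 255],
    [43, 0, 0, 0, 0, 0, 255],
    [48, 0, 0, 0, 0, 0, 255],
    [48, 0, 0, 0, 0, 0, 255],
    [48, 0, 0, 0, 0, 0, 255],
  ],
)

```text
time_s: 28.72
eef_pos: [0.6144, -0.0968, 0.0722]
eef_rot: [0.503, 0.498, 0.502, -0.497]
wrist_force: [-0.1, 0.3, -2.6]
opening: 0.217
```

step_arm(
  motion=[
    [2, 0, 0, 0, 0, 0, 255],
    [4, 0, 0, 0, 0, 0, 255],
    [6, 0, 0, 0, 0, 0, 255],
    [7.5, 0, 0, 0, 0, 0, 255],
    [7.5, 0, 0, 0, 0, 0, 255],
    [7.5, 0, 0, 0, 0, 0, 255],
  ],
)

```text
time_s: 29.48
eef_pos: [0.6142, -0.0968, 0.0644]
eef_rot: [0.503, 0.498, 0.502, -0.498]
wrist_force: [0.2, 0.6, -0.7]
opening: 0.222
```

```bash
python3 - <<'E'
from h import *
o=ctrl.get_obs(); print(o['wrist_force'],o['torque'],o['eef_pos'])
p,d=snap('scene','s17'); W=cloud('scene',d); onrod(W,p)
q=W[(W[...,1]<-.155)&(W[...,1]>-.185)&(W[...,0]>.58)&(W[...,0]<.65)]
p,d=snap('wrist','w17')
a=cv2.imread('pics/s17.png')[160:220,170:260]; b=cv2.imread('pics/w17.png'); a=cv2.resize(a,(512,342),interpolation=cv2.INTER_CUBIC)
cv2.imwrite('pics/c17.png',cv2.resize(np.vstack([a[:216],b]),None,fx=1,fy=1))
E
```

```text
[ 0.24559679  0.60397411 -0.73580232] [0.18218476 0.04159642 0.01213246] [ 0.61423219 -0.09680188  0.06442333]
yel 148 rod x [0.033 0.044 0.057] y [-0.015  0.027] z [-0.023  0.012]
grn 165 rod x [0.004 0.018 0.03 ] y [-0.011  0.026] z [-0.021  0.013]
```

View pics/c17.png

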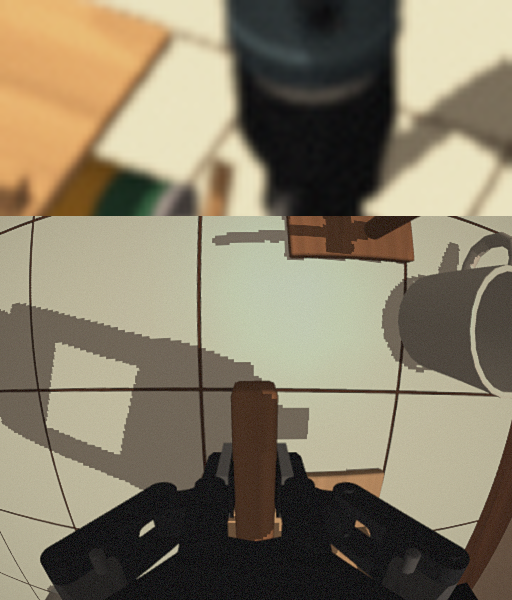

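The load has shifted onto the rack: the wrist force fell from -2.9 N to -0.7 N and the torque also dropped. I lower slightly more and release.

step_arm(
  motion=[
    [1, 0, 0, 0, 0, 0, 255],
    [1, 0, 0, 0, 0, 0, 255],
    [1, 0, 0, 0, 0, 0, 200],
    [1, 0, 0, 0, 0, 0, 150],
    [1, 0, 0, 0, 0, 0, 100],
    [1, 0, 0, 0, 0, 0, 50],
    [1, 0, 0, 0, 0, 0, 0],
    [1, 0, 0, 0, 0, 0, 0],
    [1, 0, 0, 0, 0, 0, 0],
    [1, 0, 0, 0, 0, 0, 0],
  ],
)

```text
time_s: 30.82
eef_pos: [0.6141, -0.0967, 0.0633]
eef_rot: [0.503, 0.498, 0.502, -0.498]
wrist_force: [-0.1, 0.3, 0.9]
opening: 0.998
```

```bash
python3 - <<'E'
from h import *
o=ctrl.get_obs(); print(o['wrist_force'],o['opening'])
p,d=snap('scene','s18'); W=cloud('scene',d); onrod(W,p)
p,d=snap('wrist','w18')
E
```

```text
[-0.14630059  0.32634341  0.92272728] 0.9981421936557388
yel 152 rod x [0.033 0.044 0.056] y [-0.016  0.027] z [-0.022  0.013]
grn 160 rod x [0.004 0.018 0.03 ] y [-0.009  0.027] z [-0.021  0.013]
```

Nothing moved on release. I retreat straight up, then toward the robot, for a clear look.

step_arm(
  motion=[
    [-10, 0, 0, 0, 0, 0, 0],
    [-30, 0, 0, 0, 0, 0, 0],
    [-60, 0, 0, 0, 0, 0, 0],
    [-100, 0, 0, 0, 0, 0, 0],
    [-140, 0, 0, 0, 0, 0, 0],
    [-180, 0, 0, 0, 0, 0, 0],
    [-220, -30, -30, 0, 0, 0, 0],
    [-220, -80, -60, 0, 0, 0, 0],
    [-220, -130, -90, 0, 0, 0, 0],
    [-220, -130, -90, 0, 0, 0, 0],
  ],
)

```text
time_s: 32.17
eef_pos: [0.4802, -0.0058, 0.2845]
eef_rot: [0.503, 0.498, 0.502, -0.497]
wrist_force: [0.5, -1.6, 1.1]
opening: 1.002
```

```bash
python3 - <<'E'
from h import *
t=np.array([np.cos(np.radians(-89.5)),np.sin(np.radians(-89.5)),0])
for n in('top','scene'):
    p,d=snap(n,n+'19'); W=cloud(n,d)
    q=W[(abs(W[...,0]-.613)<.025)&(W[...,1]>-.19)&(W[...,1]<-.0)&(W[...,2]>.05)&(W[...,2]<.13)]
    for y in np.arange(-.18,-.02,.02):
        s=q[abs(q[:,1]-y)<.01]; print(n,round(y,2),len(s),np.median(s,0).round(3) if len(s) else '')
    print('ymax',q[:,1].max())
a=cv2.imread('pics/scene19.png')[120:250,90:270]; cv2.imwrite('pics/s19c.png',cv2.resize(a,None,fx=4.2,fy=4.2,interpolation=cv2.INTER_CUBIC))
E
```

```text
top -0.18 53 [ 0.613 -0.18   0.088]
top -0.16 46 [ 0.615 -0.161  0.084]
top -0.14 29 [ 0.614 -0.138  0.088]
top -0.12 30 [ 0.612 -0.12   0.089]
top -0.1 30 [ 0.613 -0.101  0.092]
top -0.08 12 [ 0.613 -0.088  0.092]
top -0.06 0 
top -0.04 0 
ymax -0.08574991769427408
scene -0.18 110 [ 0.623 -0.177  0.087]
scene -0.16 108 [ 0.614 -0.16   0.082]
scene -0.14 49 [ 0.621 -0.137  0.086]
scene -0.12 63 [ 0.621 -0.12   0.087]
scene -0.1 64 [ 0.622 -0.1    0.086]
scene -0.08 64 [ 0.622 -0.08   0.087]
scene -0.06 74 [ 0.62  -0.059  0.085]
scene -0.04 0 
ymax -0.05023254703382729
```

View pics/s19c.png

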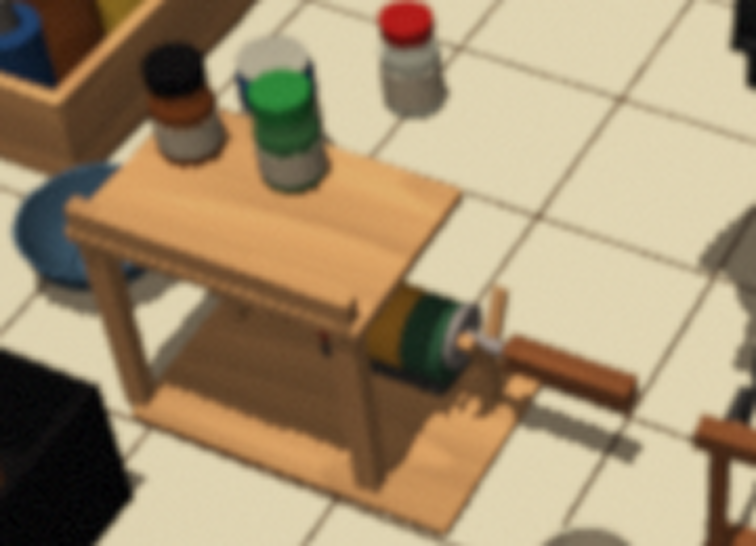

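The handle is level with its axis at z≈0.077, and the neck is in the near notch at y≈-0.160. The rings hang against the guard at (420,335). The gripper is clear, so I hand in.

```bash
python3 -c "
from h import *
print(ctrl.get_obs()['dq']); print(ctrl.hand_in())"
```

```text
[-0.01392809  0.04318335 -0.03511371  0.0005304  -0.00697372  0.00146485]
the job is handed in; nothing more can be done
None
```

I laid the rod in both notches of the rack with all three rings present on it, let go, and handed the job in at about 32 s of the 210 s allowed. Only green, yellow and red were there; no blue or wooden ring appeared in any picture. I threaded them in that order. Yellow got knocked about 5 cm aside during the run, so I measured it again before threading it.

**Rod at rest:** The handle is level, with its axis at z of about 0.077 m against 0.079 m nominal. The neck is about 2.5 mm from its measured place. The wrist load dropped to about zero when I released, and the rod did not shift.

**Rings:** After release, green and yellow showed at rod x of about 17 and 45 mm. Red was last measured at about 84 mm before the rod went under the shelf, and after that it was mostly hidden.

**Not checked directly:** The far notch was also hidden under the shelf. I take the tip to be seated from the rod being level, the wrist load dropping off, and the rod staying still after release.

**Errors along the way:** My ring-position helper had a sign error of 169 mm for a short while, which made green look as if it was sliding off the tip. A picture showed it safe at the guard, and I corrected the helper.

In the pictures no bystander looked disturbed, but I did not measure their positions at the end.

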